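# Open the filter lid of a bench dust extractor

### The arm

A 6-joint arm with a two-finger parallel gripper is mounted at the origin on the work surface. World frame = base frame: x ahead of the robot, y to its left, z up, the work surface at z = 0. Lengths are in mm, angles in degrees, forces in N, time in s.
With the tool pointing down it reaches from about 225 to 875 mm from the base axis. Payload 3.4 kg.
Tool frame: the origin (TCP) lies at the very end of the fingers, on their centre line; the grasp point (between the pads) lies 19 mm behind it (hold_point_z is the z of the grasp point in the tool frame, in mm); z points along the fingers, y is the line along which they close (so a half turn about z gives the same grasp; the last joint's range is limited). The gripper opens to 85 mm and grips with 20 to 120 N. Pads are 22 mm wide; open, the fingers measure 114 mm over their backs; the gripper's body (76 mm by 85 mm) begins 54 mm behind the grasp point. The pads swing forward as they close: fully open they stand 13 mm farther back than shut.
Start: joints at [66.291, 15.808, 86.224, -0, 77.962, -6.933], TCP at [165.981, 550.557, 231.328] pointing down, gripper open.
Joint ranges: [-165.64, 165.64], [-43.16, 119.46], [12.63, 154.43], [-67.54, 247.53], [6.08, 155.33], [-154.97, 154.97]. Speed limits (degrees/s): [147.25, 147.25, 180, 180, 180, 180].

### API

Orientations are given as [roll, pitch, yaw] about the fixed x, y, z axes, in that order (R = Rz(yaw) Ry(pitch) Rx(roll)).
In Python, from station import * gives the robot as it stands.
- The arm moves only by the shell command python3 -m handwheel 'ROWS' [FORCE]. ROWS is JSON, a list of rows, each a list of 5 numbers: the opening, from -1 (shut) to 1 (fully open), so that 0 is half open, then the shift along the tool's x, y, z in mm, then the turn about the tool's z in degrees. In form: [[fingers, x, y, z, spin], ...]. A call has exactly 8 rows; each row shifts and turns the commanded pose from where the row before left it, along the tool's axes as they then stand; what a row does not reach is not made up. A row lasts 1/8 s, in which the tool goes at most 62.5 mm and 10.7 degrees, less where a joint would pass 70% of its speed; a pose out of reach is approached as far as the arm can. A call with a gripper value outside its range is refused whole. The fingers move at their own pace and stop on an object; FORCE is the grip in N (left out, the last holds). Time passes only in rows, so rows that do not move let the fingers close, or fill a call up. It gives the time, the measured TCP pose, the force, the opening and the grip force at its end, in the units of the state.
- get_state(): the state, without advancing time (a new reading comes with each control period).
- capture(name): name is "scene" or "side" or "wrist"; returns a dict with "image" (400x640x3 uint8, blue, green, red), "fx", "fy", "cx", "cy" (pixels), "dist" ([k1, k2, p1, p2, k3] as OpenCV has them; the pictures are not rectified), "cam_to_world" (4x4, takes a point from camera to world coordinates); the wrist camera has in their place "hand_eye" (4x4, takes a point from camera to tool coordinates, whose origin is the TCP and whose axes are the flange's). Camera axes: x right, y down, z forward; pixel columns grow to the right and rows downward; lengths in mm; the calibration is good to about 2 mm. A picture is of the moment at which its call begins: read the wrist's pose just before it. There is no depth.
- hand_in(): hands the job in; it is judged then, once.
Trained networks look in the newest picture that a camera, given by its name, has taken for a name from the list of things; names that differ only in an ending like _2 or _b are one class to them, and where a whole thing is asked for, a point or a joint stands for the part that bears it (a point fixed in the world has none). Each returns a list of dicts, best first, with "score" (0 to 1); they miss things now and then, are a little off and sometimes report something else, mostly with a low value. They report only what shows in the picture. A call takes as long as a camera call. They do not tell look-alikes from the thing itself.
- outline_of(camera, name): "pixels" (400x640 bool, what is visible of it).
- tip_of(camera, name): "location" ([x, y, z] in mm, in world coordinates, good to about 4 mm: a listed point, or the origin of a listed thing).
The state is a dict: "time_s": time; "joints": joint angles; "joint_vel": joint speeds; "tau": joint torques, N m; "position": TCP position; "eef_rot": TCP orientation; "ft_force": force on the tool from outside, world axes, zero at the start; "torque": the same for the moment, N m; "width": opening from 0.0 (shut) to 1.0 (fully open); "grip_force": force on a finger pad.
Only numpy, scipy, OpenCV 4.12 (cv2) and the standard library are available. Lean on these libraries where they do the work, as an engineer would, in place of code of your own. Each camera call takes 0.05 s, during which the arm holds its last target. There are 200 camera calls.

### The job

The bench dust extractor's filter is due for a check: press the snap tab on its top deck down until the filter lid springs free, then push the lid along its guides, off its seat, until the filter opening is fully uncovered. Only press and push with the fingertips: leave the lid lying flat in its guides and never lift it, and leave the sanding block, the glue bottle and the table-leg blank where they are.

Things in the scene. Friction and masses are not known exactly. Their poses are not given: they have to be found in the camera images.
- extractor: Low box-shaped dust extractor, light grey head on black bin, 300 mm (its x) by 420 mm (its y), fixed on the bench. Origin: centre of its underside, z up. Flat deck 190 mm above it. The lid's track runs along y, centred on x = +45 mm, between guides 18 mm high (inner faces x = -30, +120 mm) and end walls 18 mm high (faces y = -179, +192 mm). Deck at x below -42 mm: control panel, dial 22 mm high.
- filter_opening (a point): Fixed on the extractor: centre, at deck height, of the filter opening (the lid's seat), at extractor x = +45, y = -105, z = +190 mm. The opening is 110 mm (x) by 108 mm (y), with a cream pleated filter 7 mm below the deck; the closed lid hides it. Extractor +y, along the track, is the way the lid comes off.
- filter_lid: Dark grey loose lid, 146 mm (its x) by 140 mm (its y), 0.24 to 0.39 kg, panel top 10 mm above its underside. Origin: centre of its underside; axes as the extractor's. Closed: origin at filter_opening, side lips over its long edges, end wall at -y, snap tab at +y. Released, it slides towards extractor +y with 1 to 6 N, up to 190 mm, to the end wall; past 124 mm the opening is fully uncovered.
- lid_tail (a point): On the lid: middle of its -y (trailing) top edge. Closed, it lies 70 mm from filter_opening towards extractor -y; the opening is fully uncovered once it lies more than 54 mm past filter_opening towards +y.
- thumb_bar (a point): On the lid: thumb bar, an upright rib across it, 90 mm long (x), 8 mm thick (y), 14 mm high above the panel. This point is the middle of its -y face, 7 mm above the panel. On its -y side lie 96 mm of open panel, room for a fingertip to stand and push the bar towards extractor +y.
- tab_pad (a point): Point to press on the snap tab: top face, middle of its ribbed half. The tab is a dark grey thumb plate, 40 mm (extractor x) by 50 mm (extractor y), its top 8.5 mm over the deck, just in front (+y) of the closed lid; its edge against the lid lies 34 mm from this point towards -y, its other edge 16 mm towards +y. It moves straight down.
- tab (a joint): Travel of the snap tab in m: 0 out, grows as pressed down, stop at 0.008. Sprung up with 1.2 to 2.4 N; pressing takes 3 to 6 N. At about 0.0045 it lets go and a leaf spring in the end wall throws the lid 7 to 9 mm towards +y over the tab's edge, so it cannot catch again; it then stays part-pressed under the lid, which it may tilt by 2 mm. Where the lid is not over it, it springs back up.
- sanding_block: Cork sanding block, 60 by 100 mm, 34 mm high, lying on the extractor's deck beside the track. Origin: centre of its underside. Leave it alone.
- glue_bottle: White glue bottle, 64 mm across, 190 mm high, standing on the bench to the right (-y) of the extractor. Origin: centre of its underside. Leave it alone.
- leg_blank: Tapered wooden table-leg blank, 400 mm long (its x), 45 mm square at its thick end, 27 mm at the other, lying on the bench to the left (+y) of the extractor. Origin: under the middle. Leave it alone.
There are look-alikes about, which are no part of the job. Of the things like the filter_lid, leave any that is brown or purple; of the rest the smaller one is meant.

How it is judged (in metres and radians):
On the way, in this order (a step that is already met when the one before it is completed fails the run):
1. the snap tab is pressed in by the fingers while the lid is still on its seat (value of joint tab above 0.004 m and contact force between the fingers and extractor above 0.5 N and y of filter_lid in the frame of extractor below -0.07 m), for 0.05 s.
2. the released lid is pushed off its seat by the fingers (y of filter_lid in the frame of extractor above -0.06 m and contact force between the fingers and filter_lid above 0.2 N), for 0.05 s.
At the end, for the whole second after the job is handed in: The lid lies flat, straight and at rest on the deck between its guides (6 mm in height, 0.06 rad of level), at least 123 mm from its seat, the filter opening fully uncovered; the sanding block is within 20 mm, the glue bottle and leg blank within 30 mm of where they were (y of filter_lid in the frame of extractor above 0.018 m and z of filter_lid in the frame of extractor between 0.186 and 0.196 m and angle between filter_lid's own z axis and vertical below 0.06 rad and angle between the y axis of filter_lid and the y axis of extractor, either way round below 0.08 rad and linear speed of filter_lid below 0.01 m/s and distance of sanding_block from where it was at the start of the episode below 0.02 m and distance of each of glue_bottle, leg_blank from where it was at the start of the episode below 0.03 m); the robot touches nothing.
It fails at once if the lid is lifted more than 12 mm off the deck or tipped (z of filter_lid in the frame of extractor above 0.202 m or angle between filter_lid's own z axis and vertical above 0.2 rad).
It fails at once if the sanding block, glue bottle or leg blank is knocked, moved or lifted (distance of sanding_block from where it was at the start of the episode above 0.02 m or distance of any of glue_bottle, leg_blank from where it was at the start of the episode above 0.03 m or angle between glue_bottle's own z axis and vertical above 0.5 rad).
It also fails if it takes over 42 s, if anything falls off the work surface, if the arm or the gripper's body presses on something with over 40 N, if the wrist force passes 120 N, or if a joint passes its speed limit or range.

## Working session

There is one attempt and no reset: what is moved stays moved. The work goes in short steps, Python scripts to look and compute and a shell command to move; the robot and the scene stay as the last step left them, time stands still between calls to the robot, and variables do not carry over. Pictures are saved under pics/ and viewed, at most 10 in all, crops included, and the job is handed in when it is done.

```bash
mkdir -p pics
python3 - <<'E'
from station import *
import cv2
s=get_state();print(s['time_s'],s['position'],s['eef_rot'],s['width'])
for c in ['scene','side']:
    d=capture(c);cv2.imwrite(f'pics/{c}0.png',d['image'])
    for n in ['extractor','filter_opening','filter_lid','lid_tail','thumb_bar','tab_pad','sanding_block','glue_bottle','leg_blank']:
        print(c,n,[([round(float(v)) for v in r['location']],round(float(r['score']),2)) for r in tip_of(c,n)])
print(get_state()['time_s'])
E
```

```text
0.0 [165.73880954 550.03981595 230.45056001] [-1.79896500e+02 -1.33458715e-02  1.63224409e+02] 0.9989243878843568
scene extractor []
scene filter_opening []
scene filter_lid [([176, 308, -7], 0.9), ([320, -308, -2], 0.74), ([765, -368, 1], 0.68), ([607, -54, 187], 0.64)]
scene lid_tail [([667, -373, 17], 0.77), ([618, -124, 202], 0.67), ([525, -450, 0], 0.64), ([321, -374, 7], 0.62)]
scene thumb_bar [([797, -371, 28], 0.92), ([601, -36, 214], 0.76)]
scene tab_pad [([589, 45, 197], 0.49)]
scene sanding_block [([460, -65, 187], 0.76)]
scene glue_bottle [([528, -454, 1], 0.65)]
scene leg_blank [([549, 448, -5], 0.83)]
side extractor []
side filter_opening [([604, -59, 193], 0.76)]
side filter_lid [([611, -60, 191], 0.93), ([176, 309, 0], 0.89), ([763, -368, -2], 0.84), ([322, -312, 4], 0.65), ([618, -127, 203], 0.48)]
side lid_tail [([320, -381, 12], 0.75), ([236, 231, 13], 0.7), ([661, -376, 14], 0.62), ([619, -128, 200], 0.58)]
side thumb_bar [([319, -283, 15], 0.67), ([158, 337, 20], 0.67), ([800, -365, 31], 0.59), ([601, -34, 212], 0.56)]
side tab_pad [([592, 44, 196], 0.66)]
side sanding_block []
side glue_bottle [([526, -447, -3], 0.8)]
side leg_blank [([552, 451, 0], 0.86)]
1.0
```

View pics/scene0.png

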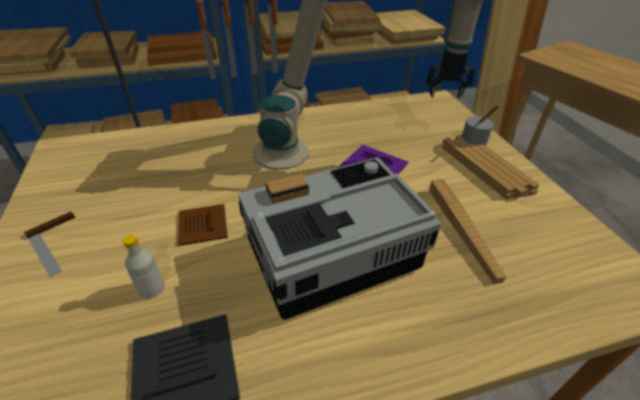

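View pics/side0.png

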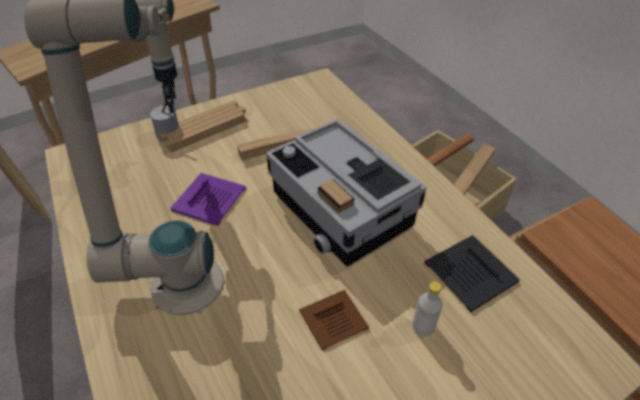

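```bash
python3 -m handwheel '[[-1,0,0,-15,-9],[-1,0,0,-15,-9],[-1,0,0,-15,-8],[-1,-28,-47,0,0],[-1,-28,-47,0,0],[-1,-28,-47,0,0],[-1,-28,-47,0,0],[-1,-28,-47,0,0]]' 30
python3 -m handwheel '[[-1,-28,-47,0,0],[-1,-28,-47,0,0],[-1,-28,-47,0,0],[-1,-28,-47,0,0],[-1,-28,-47,0,0],[-1,-28,-47,0,0],[-1,-28,-48,0,0],[-1,0,0,0,0]]'
python3 - <<'E'
from station import *
import cv2
import numpy as np
s=get_state();print(s['time_s'],s['position'],s['eef_rot'],s['width'],s['ft_force'],s['joints'])
d=capture('wrist');cv2.imwrite('pics/w1.png',d['image']);print(d['hand_eye'])
for n in ['filter_lid','lid_tail','thumb_bar','tab_pad','sanding_block']:
    print(n,[([round(float(v)) for v in r['location']],round(float(r['score']),2)) for r in tip_of('wrist',n)])
E
```

```text
time_s: 2.0
position: [342.8, 339.7, 276.5]
eef_rot: [180.0, 0.0, -170.8]
ft_force: [0.4, 0.5, 0.3]
width: -0.001
grip_force: 0.0
time_s: 3.0
position: [590.5, 43.4, 275.4]
eef_rot: [-179.9, 0.0, -171.0]
ft_force: [-0.5, 0.2, -0.7]
width: 0.002
grip_force: 0.0
3.0 [590.49230128  43.37274711 275.3648698 ] [-1.79932210e+02  3.17833231e-04 -1.71039127e+02] 0.0018313394979356278 [-0.48893339  0.21585997 -0.68527196] [-2.48921816e+00  1.61285561e+01  7.95611796e+01 -6.67083471e-02
  8.42964993e+01 -1.01443469e+02]
[[ 1.04480927e-03 -9.53620111e-01 -3.01010951e-01  7.70412828e+01]
 [ 9.99999451e-01  1.01904258e-03  2.42613087e-04 -7.74704220e-02]
 [ 7.53822567e-05 -3.01011039e-01  9.53620652e-01 -1.42210822e+02]
 [ 0.00000000e+00  0.00000000e+00  0.00000000e+00  1.00000000e+00]]
filter_lid [([611, -55, 191], 0.88), ([763, -371, 3], 0.6)]
lid_tail [([618, -128, 198], 0.81), ([660, -378, 16], 0.6)]
thumb_bar [([805, -368, 22], 0.88), ([606, -34, 204], 0.7)]
tab_pad [([594, 44, 194], 0.7)]
sanding_block []
```

View pics/w1.png

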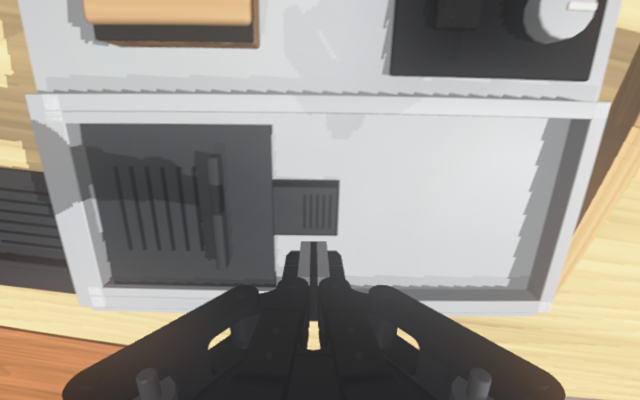

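```bash
cat > h.py <<'E'
import numpy as np, cv2
from scipy.spatial.transform import Rotation as R
def px2w(d,s,pts,z):
    K=np.array([[d['fx'],0,d['cx']],[0,d['fy'],d['cy']],[0,0,1]])
    T=np.eye(4);T[:3,:3]=R.from_euler('xyz',s['eef_rot'],degrees=True).as_matrix();T[:3,3]=s['position']
    T=T@np.array(d['hand_eye'])
    u=cv2.undistortPoints(np.array(pts,float)[:,None],K,np.array(d['dist']))[:,0]
    r=np.c_[u,np.ones(len(u))]@T[:3,:3].T
    return T[:3,3]+r*((z-T[2,3])/r[:,2])[:,None]
E
python3 - <<'E'
from station import *
from h import *
s=get_state();d=capture('wrist')
p=px2w(d,s,[(318,210),(338,180),(338,235),(273,180)],198.5);print(p.round(1))
q=px2w(d,s,[(272,125),(275,285),(82,125),(105,288)],200);print(q.round(1))
v=p[0]-s['position'];Rm=R.from_euler('xyz',s['eef_rot'],degrees=True).as_matrix();print('tool',(Rm.T@v).round(1))
e=q[1]-q[0];print('lid x dir deg',np.degrees(np.arctan2(e[1],e[0])))
E
```

```text
[[587.8  51.9 198.5]
 [561.2  62.9 198.5]
 [606.4  71.5 198.5]
 [569.3  13.7 198.5]]
[[ 528.6    8.1  200. ]
 [ 660.5   26.8  200. ]
 [ 550.4 -130.   200. ]
 [ 689.1 -119.8  200. ]]
tool [-1.   3.8 78.2]
lid x dir deg 8.065279145733156
```

```bash
python3 -m handwheel '[[-1,1,4,0,0],[-1,0,0,25,0],[-1,0,0,25,0],[-1,0,0,20,0],[-1,0,0,2,0],[-1,0,0,0,0],[-1,0,0,0,0],[-1,0,0,0,0]]'
python3 -m handwheel '[[-1,0,0,2,0],[-1,0,0,1,0],[-1,0,0,1,0],[-1,0,0,0,0],[-1,0,0,0,0],[-1,0,0,0,0],[-1,0,0,0,0],[-1,0,0,0,0]]'
```

```text
time_s: 4.35
position: [587.0, 50.5, 205.2]
eef_rot: [-180.0, 0.1, -170.8]
ft_force: [-0.2, 0.3, 0.2]
width: 0.001
grip_force: 0.0
time_s: 5.35
position: [586.6, 50.5, 200.3]
eef_rot: [180.0, 0.0, -170.8]
ft_force: [0.2, -0.6, 0.1]
width: 0.002
grip_force: 0.0
```

```bash
python3 -m handwheel '[[-1,0,0,1,0],[-1,0,0,1,0],[-1,0,0,1,0],[-1,0,0,1,0],[-1,0,0,0,0],[-1,0,0,0,0],[-1,0,0,0,0],[-1,0,0,0,0]]'
python3 -m handwheel '[[-1,0,0,1,0],[-1,0,0,1,0],[-1,0,0,0,0],[-1,0,0,0,0],[-1,0,0,0,0],[-1,0,0,0,0],[-1,0,0,0,0],[-1,0,0,0,0]]'
```

```text
time_s: 6.35
position: [586.6, 50.5, 196.3]
eef_rot: [180.0, 0.0, -170.8]
ft_force: [-0.9, -0.3, 2.6]
width: 0.002
grip_force: 1.6
time_s: 7.35
position: [586.5, 50.5, 194.2]
eef_rot: [180.0, -0.0, -170.8]
ft_force: [0.6, -0.5, -0.8]
width: -0.001
grip_force: 0.1
```

```bash
python3 -m handwheel '[[-1,0,0,1,0],[-1,0,0,1,0],[-1,0,0,0,0],[-1,0,0,0,0],[-1,0,0,0,0],[-1,0,0,0,0],[-1,0,0,0,0],[-1,0,0,0,0]]'
python3 - <<'E'
from station import *
import cv2
from h import *
print(get_state()['ft_force'])
d=capture('wrist');cv2.imwrite('pics/w2.png',d['image'])
for n in ['filter_lid','thumb_bar','tab_pad']:
    print(n,[([round(float(v)) for v in r['location']],round(float(r['score']),2)) for r in tip_of('wrist',n)])
E
```

```text
time_s: 8.35
position: [586.6, 50.5, 192.3]
eef_rot: [180.0, 0.0, -170.8]
ft_force: [-0.2, -0.6, 2.3]
width: 0.003
grip_force: 0.9
[-0.20721258 -0.61387986  2.25485269]
filter_lid [([608, -51, 191], 0.75)]
thumb_bar [([606, -27, 202], 0.58)]
tab_pad []
```

View pics/w2.png

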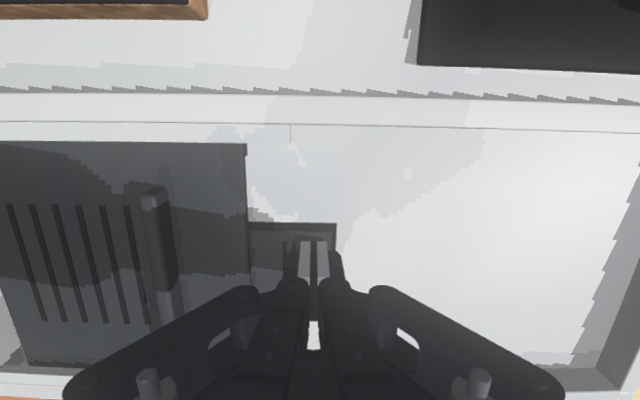

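Run:
```python
from station import *
from h import *
s=get_state();d=capture('wrist')
print(px2w(d,s,[(247,145),(248,270)],200).round(1));print(px2w(d,s,[(335,224)],192).round(1), px2w(d,s,[(178,290),(163,200)],214).round(1))
```

```text
[[531.6  11.2 200. ]
 [595.5  17.8 200. ]]
[[566.1  58.6 192. ]] [[603.2 -12.3 214. ]
 [558.6 -19.7 214. ]]
```

```bash
python3 -m handwheel '[[-1,0,0,-25,0],[-1,0,0,-25,0],[-1,0,-26,-10,0],[-1,-1,-26,0,0],[-1,-1,-25,0,0],[-1,-1,-25,0,0],[-1,0,0,0,0],[-1,0,0,0,0]]'
python3 - <<'E'
from station import *
import cv2
from h import *
s=get_state();print(s['position'])
d=capture('wrist');cv2.imwrite('pics/w3.png',d['image'])
for n in ['filter_lid','thumb_bar','tab_pad','lid_tail']:
    print(n,[([round(float(v)) for v in r['location']],round(float(r['score']),2)) for r in tip_of('wrist',n)])
E
```

```text
time_s: 9.6
position: [605.6, -49.0, 251.9]
eef_rot: [179.9, -0.0, -170.8]
ft_force: [-0.8, 0.5, -0.1]
width: -0.001
grip_force: 0.0
[605.57027774 -48.9842897  251.94896623]
filter_lid [([608, -50, 189], 0.64), ([764, -374, 1], 0.64)]
thumb_bar [([603, -25, 201], 0.92), ([804, -369, 23], 0.75), ([616, -122, 199], 0.39)]
tab_pad []
lid_tail [([661, -376, 15], 0.88), ([617, -121, 196], 0.71)]
```

View pics/w3.png

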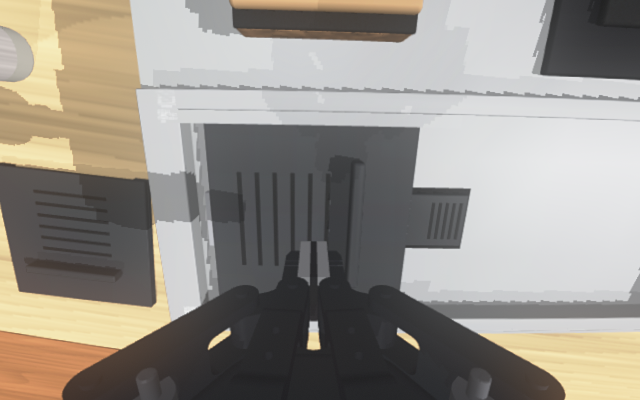

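```bash
python3 -m handwheel '[[-1,0,-2,20,0],[-1,0,0,16,0],[-1,0,0,7,0],[-1,0,0,3,0],[-1,0,0,0,0],[-1,0,0,0,0],[-1,0,0,0,0],[-1,0,0,0,0]]'
python3 -m handwheel '[[-1,0,4,0,0],[-1,0,5,0,0],[-1,0,5,0,0],[-1,0,5,0,0],[-1,0,5,0,0],[-1,0,5,0,0],[-1,0,5,0,0],[-1,0,5,0,0]]'
```

```text
time_s: 10.85
position: [606.3, -51.7, 206.5]
eef_rot: [-180.0, 0.0, -170.8]
ft_force: [-0.0, -0.3, -0.2]
width: 0.002
grip_force: 0.0
time_s: 11.85
position: [599.9, -12.8, 206.3]
eef_rot: [180.0, 0.0, -170.8]
ft_force: [0.7, -1.9, -0.6]
width: -0.0
grip_force: 0.6
```

```bash
python3 -m handwheel '[[-1,0,8,0,0],[-1,0,8,0,0],[-1,0,8,0,0],[-1,0,8,0,0],[-1,0,8,0,0],[-1,0,8,0,0],[-1,0,8,0,0],[-1,0,8,0,0]]'
python3 -m handwheel '[[-1,0,8,0,0],[-1,0,8,0,0],[-1,0,8,0,0],[-1,0,8,0,0],[-1,0,8,0,0],[-1,0,8,0,0],[-1,0,6,0,0],[-1,0,3,0,0]]'
python3 -m handwheel '[[-1,0,0,0,0],[-1,0,-6,0,0],[-1,0,-6,0,0],[-1,0,0,-20,0],[-1,0,0,-30,0],[-1,0,-20,-30,0],[-1,0,-20,0,0],[-1,0,0,0,0]]'
python3 - <<'E'
from station import *
import cv2
from h import *
s=get_state();print(s['position'])
d=capture('wrist');cv2.imwrite('pics/w4.png',d['image'])
for n in ['filter_lid','thumb_bar','lid_tail','filter_opening']:
    print(n,[([round(float(v)) for v in r['location']],round(float(r['score']),2)) for r in tip_of('wrist',n)])
E
```

```text
time_s: 12.85
position: [589.6, 50.5, 206.3]
eef_rot: [-180.0, 0.0, -170.8]
ft_force: [-0.1, -1.5, -1.1]
width: 0.002
grip_force: 0.7
time_s: 13.85
position: [582.0, 105.9, 207.1]
eef_rot: [-179.9, 0.2, -170.8]
ft_force: [4.0, -5.5, 1.4]
width: 0.005
grip_force: 2.8
time_s: 14.85
position: [588.3, 53.7, 285.1]
eef_rot: [180.0, -0.1, -170.9]
ft_force: [-0.6, -0.4, -0.1]
width: 0.0
grip_force: 0.0
[588.26623867  53.74844595 285.11148474]
filter_lid [([587, 93, 189], 0.97), ([764, -370, 2], 0.97), ([548, 452, 0], 0.68)]
thumb_bar [([581, 117, 204], 0.89), ([803, -367, 26], 0.57)]
lid_tail [([598, 20, 200], 0.87), ([665, -375, 15], 0.85)]
filter_opening [([609, -58, 194], 0.72)]
```

View pics/w4.png

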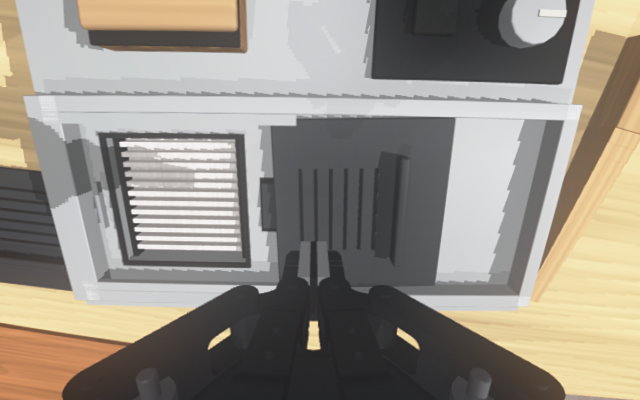

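Run:
```python
from station import *
import cv2
d=capture('scene');a=cv2.resize(d['image'][150:300,230:450],None,fx=3.6,fy=3.6,interpolation=2);cv2.imwrite('pics/s5.png',a)
for c in ['scene','side']:
  if c=='side':capture(c)
  for n in ['filter_lid','lid_tail','thumb_bar','sanding_block']: print(c,n,[[round(float(v)) for v in r['location']] for r in tip_of(c,n)])
print(get_state()['ft_force'])
```

```text
scene filter_lid [[768, -371, -1], [176, 307, -4], [586, 94, 189]]
scene lid_tail [[667, -371, 16], [598, 25, 201], [318, -376, 8], [603, -61, 192]]
scene thumb_bar [[323, -282, 13], [798, -370, 24], [580, 115, 210], [153, 334, 22]]
scene sanding_block [[457, -65, 189]]
side filter_lid [[765, -370, -5], [177, 309, -2], [588, 92, 192]]
side lid_tail [[599, 24, 202], [602, -57, 192], [317, -379, 8], [238, 235, 12], [661, -376, 14], [525, -446, -1]]
side thumb_bar [[802, -370, 30], [318, -280, 16], [155, 332, 22], [576, 116, 210]]
side sanding_block [[459, -67, 186]]
[ 0.09969816 -0.17258615  0.49033006]
```

View pics/s5.png

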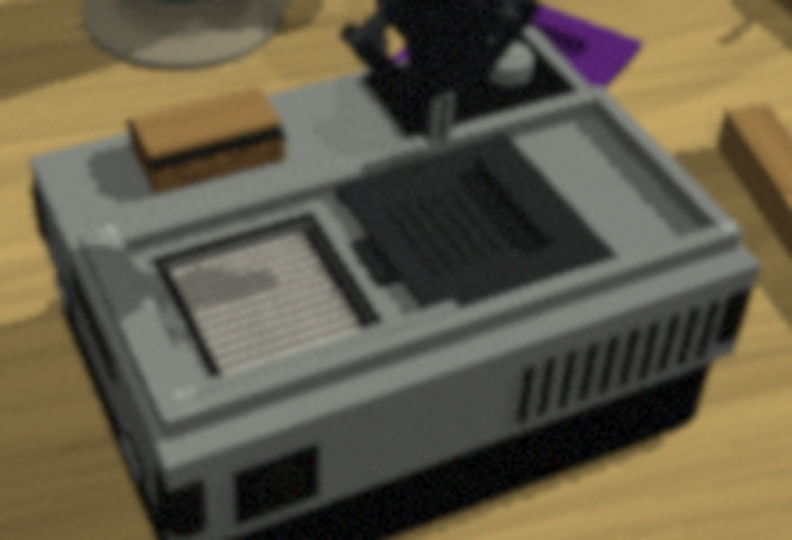

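The crop shows the filter fully uncovered at about (265,300). The lid lies flat between the guides around (470,220), and the sanding block hasn't moved. The networks put the lid tail at z 200–202 mm, so the lid isn't noticeably tilted. The gripper is clear of everything.

```bash
python3 -c "
from station import *
print(hand_in())"
```

```text
the job is handed in; nothing more can be done
None
```

I pressed the snap tab until the lid sprang free, then pushed the lid about 150 mm along its guides so the filter opening is fully uncovered; the job is handed in, but no verdict came back.

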